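# Lock the head of an engraving ball vise

## Robot

A 6-joint arm with a two-finger parallel gripper is mounted at the origin on the work surface. World frame = base frame: x ahead of the robot, y to its left, z up, the work surface at z = 0. Lengths are in mm, angles in degrees, forces in N, time in s.
With the tool pointing down it reaches from about 300 to 850 mm from the base axis. Payload 4.2 kg.
Tool frame: the origin (TCP) lies at the centre of the arm's flange, where the gripper is bolted on; the fingertips stand 191 mm ahead of it and the grasp point (between the pads) lies 172 mm ahead of it; z points along the fingers, x is the direction in which the jaws open and shut, and the axes are right-handed (so a half turn about z gives the same grasp; the last joint's range is limited). The gripper opens to 91 mm and grips with 3 to 60 N. Pads are 32 mm wide; open, the fingers measure 118 mm over their backs; the gripper's body (76 mm by 178 mm) begins 60 mm behind the grasp point.
Start: joints at [-72.938, 18.312, 89.639, -0, 72.044, -1.146], TCP at [179.673, -546.206, 404.776] pointing down, gripper open.
Joint ranges: [-177.97, 177.97], [-48.28, 115.42], [12.27, 149.76], [-77.06, 257.06], [2.81, 150.46], [-146.56, 146.56]. Speed limits (degrees/s): [147.25, 147.25, 180, 180, 180, 180].

## Interface

Orientations are given as [roll, pitch, yaw] about the fixed x, y, z axes, in that order (R = Rz(yaw) Ry(pitch) Rx(roll)).
In Python, from workcell import telemetry, imaging, env gives the robot as it stands. The module is installed in compiled form; this text tells all that it offers.
- The arm moves only by the tool jog_arm, never from a script. Its argument "series" is a list of rows, each a list of 3 entries, a list of its own where there are three numbers: the shift along the world's x, y, z in mm, then the turn, a rotation vector about the world's x, y, z in rad, then the opening, from 0 (shut) to 1 (fully open). In form: [[[x, y, z], [ax, ay, az], jaw], ...]. A call has exactly 5 rows; each row is the pose to reach, as a shift and turn from the pose measured when the call began; what a row does not reach only later rows make up. A row lasts 1/12 s, in which the tool goes at most 41.7 mm and 7.16 degrees, less where a joint would pass 70% of its speed; a pose out of reach is approached as far as the arm can. A call with a gripper value outside its range is refused whole. The fingers move at their own pace and stop on an object; "squeeze" is the grip in N (left out, the last holds). Time passes only in rows, so rows that repeat a pose let the fingers close, or fill a call up. It gives the time, the measured TCP pose, the force and the opening at its end, in the units of the state.
- telemetry.state(): the state, without advancing time (a new reading comes with each control period).
- imaging.grab_frame(name): name is "scene" or "top" or "wrist"; returns a dict with "pixels" (480x640x3 uint8, red, green, blue), "fov_y" (degrees; the focal length in pixels is half the picture's height over the tangent of half this angle, whatever the lens; pixels are square), "cx", "cy" (the principal point, pixels), "R" (3x3) and "t" (3): a world point X has camera coordinates R X + t; the wrist camera has in their place "T_tool_cam" (4x4, takes a point from camera to tool coordinates, whose origin is the TCP and whose axes are the tool frame's). Camera axes: x right, y down, z forward; pixel columns grow to the right and rows downward; lengths in mm; the calibration is good to about 2 mm. A picture is of the moment at which its call begins: read the wrist's pose just before it. There is no depth.
- env.job_done(): hands the job in, once; it reports no verdict.
The state is a dict: "time_s": time; "qpos": joint angles; "qvel": joint speeds; "effort": joint torques, N m; "ee_pos": TCP position; "ee_rot": TCP orientation; "force": force on the tool from outside, world axes, zero at the start; "torque": the same for the moment, N m; "gripper_width": finger opening in mm.
Only numpy, scipy, OpenCV 4.12 (cv2) and the standard library are available. Lean on these libraries where they do the work, as an engineer would, in place of code of your own. Each camera call takes 0.05 s, during which the arm holds its last target.

## Task

Lock the ball vise so that its head can no longer turn: push the head round until the slot in the rim of its disc faces the brass lock bar, then push the bar fully home into the slot and come away. Nothing needs to be picked up; do not touch the signet ring in the jaws, and leave the scriber, the pink stone, the copper plate, and the tweezers in their clip holder as they lie.

Things in the scene. Friction and masses are not known exactly. Their poses are not given: they have to be found in the camera images.
- vise: Steel engraving ball vise, clamped to the bench edge, not movable as a whole. Origin on the bench top (z = 0) on the head's vertical turning axis; ball 120 mm across, centre 70 mm up. On its -x side a dark guide (26 mm wide, 77 to 101 mm from the axis, top 111 mm up) carries the brass lock bar, which slides level towards the axis. Its yaw varies by about 1 rad either way: read its axes.
- head (a joint): Angle of the vise's head about the vertical axis, rad, growing counter-clockwise seen from above; 0 (or any whole turn) means the slot faces the lock bar. It turns either way without stops, needs about 0.12 N m (2 N at the peg) and stays where it is left. The head is the slotted disc with drum, jaws, ring and red peg. With the bar in the slot it is locked, free to rock about 2 degrees.
- peg_top (a point): Centre of the top of the red turning peg: 12 mm in diameter, 58 mm from the axis, standing from the disc (108 mm) to 146 mm above the bench, on the side of the disc straight opposite the slot. Push it sideways, along its circle, to turn the head.
- slot_mouth (a point): Middle of the slot's mouth at the top of the locking disc's rim, 70 mm from the axis, 108 mm up; turns with the head. The level steel disc has radius 70 mm and lies 98 to 108 mm above the bench; its one slot is 16 mm wide, 20 mm deep, open at the rim and right through the disc's thickness.
- slot_place (a point): Fixed point of the vise, 70 mm from the axis on the vise's -x side and 108 mm up: where the slot's mouth lies when it faces the bar.
- lock_bar (a joint): How far the lock bar is pushed in, m: 0 drawn back (start), 0.020 fully home at its stop. It slides along the vise's +x, needs about 2 N, stays where left. Brass, 12 mm wide, 100 to 106 mm above the bench; its half-round nose starts 4 mm outside the disc. The rim stops it unless the slot is in front; if the slot is up to about 4 mm off, the nose draws the head into line.
- tab_top (a point): Middle of the top of the blue thumb tab on the outer end of the lock bar: an upright plate 6 mm thick along the slide, 28 mm wide across it, from 104 to 136 mm above the bench; its outer face lies 134 mm from the axis at the start and 114 mm when home. Push this face towards the axis.
- ring_face (a point): Middle of the 14 mm round face, turned up, of the bronze signet ring (23 mm across) held upright in the jaws on the axis of the head; 162 mm above the bench. Not to be touched. The two steel jaws (44 x 47 mm together, top 147 mm up) stand on a dark drum (radius 41 mm, 108 to 117 mm up) on the disc.
- scriber: Loose scriber with an ebony handle and a steel point, 150 mm long, 9 mm thick, lying on the bench along its x (point at +x); origin on the bench, mid-length. Leave alone.
- cabochon: Loose rose quartz cabochon, a pink dome 25 mm across and 10 mm high; origin under its centre. Leave alone.
- copper_plate: Loose copper practice plate, 80 x 60 x 3 mm, lying flat; origin under its centre. Leave alone.
- clip_holder: Fixed dark wooden block, 70 x 40 mm (along its x and y) and 12 mm high, with two steel spring clips up to 34 mm high; origin under its centre.
- tweezers: Loose nickel tweezers, 128 mm long, 10 mm wide, 8 mm high, resting in the clips along the holder's x, on top of its block; origin under their middle. Leave alone.

How it is judged (in metres and radians):
On the way, in this order (a step that is already met when the one before it is completed fails the run):
1. the slot of the disc is turned to face the bar (its mouth within 7 mm of its place) (distance between slot_mouth and slot_place below 0.007 m), for 0.1 s.
2. the bar is pushed fully home into the slot (value of joint lock_bar above 0.018 m and distance between slot_mouth and slot_place below 0.004 m), for 0.2 s.
At the end, for the whole second after the job is handed in: The lock bar is within 2 mm of its inner stop, in the slot (slot mouth within 4 mm of its place), the head is at rest, and the scriber, stone, plate and tweezers lie within 15 mm of where they were (all of step 2 and velocity of joint head between -0.05 and 0.05 rad/s and distance of each of scriber, cabochon, copper_plate, tweezers from where it was at the start of the episode below 0.015 m); the robot touches nothing.
It fails at once if the signet ring is touched (contact force between any of the fingers, the arm and head_c17 above 0.5 N or contact force between any of the fingers, the arm and head_c18 above 0.5 N).
It fails at once if the scriber, stone, plate or tweezers are moved or lifted by more than 15 mm (distance of any of scriber, cabochon, copper_plate, tweezers from where it was at the start of the episode above 0.015 m).
It also fails if it takes over 48 s, if anything falls off the work surface, if the arm or the gripper's body presses on something with over 40 N, if the wrist force passes 120 N, or if a joint passes its speed limit or range.

## Working session

There is one attempt and no reset: what is moved stays moved. The work goes in short steps, Python scripts to look and compute and a tool call to move; the robot and the scene stay as the last step left them, time stands still between calls to the robot, and variables do not carry over. Pictures are saved under pics/ and viewed, and the job is handed in when it is done.

Besides the shell and the picture viewer there is one more tool, called after ">>>" by a JSON object that holds its "fn" and its "kwargs". jog_arm: Moves the arm, as the interface text tells. Its arguments: {"type":"object","properties":{"series":{"type":"array"},"squeeze":{"type":"number"}},"required":["series"]}

```bash
mkdir -p pics; python3 - <<'E'
from workcell import telemetry, imaging
import cv2,pickle
print(telemetry.state())
d={}
for n in ("scene","top"):
    f=imaging.grab_frame(n); d[n]=f
    cv2.imwrite(f"pics/{n}0.png",f["pixels"][:,:,::-1]); print(n,f["fov_y"],f["cx"],f["cy"],f["R"],f["t"])
pickle.dump(d,open("f0.pkl","wb"))
E
```

```text
{'time_s': 0.0, 'qpos': array([-7.29386763e+01,  1.83522061e+01,  8.97052029e+01,  8.37145886e-04,
        7.20421824e+01, -1.14626865e+00]), 'qvel': array([-0.00515998, -0.00920306,  0.04890725, -0.05159207,  0.01831437,
       -0.11652045]), 'effort': array([-5.51196244e-04, -4.12463880e+01, -2.31978089e+01,  7.25805270e-02,
        4.56652581e-02, -1.57683462e-04]), 'ee_pos': array([ 179.61901833, -546.06303202,  403.9224636 ]), 'ee_rot': array([-1.79997212e+02,  9.95555720e-02, -7.17926640e+01]), 'force': array([-0.37538584, -0.10179636,  0.41419831]), 'torque': array([0.0309649 , 0.06383946, 0.01219778]), 'gripper_width': 91.11234111728605}
scene 53.15270645307761 310.6019173969049 234.80843819022581 [[ 0.52967449  0.84802655  0.01720189]
 [ 0.52359566 -0.31094639 -0.79319603]
 [-0.66730242  0.42914254 -0.60872339]] [-283.52355838 -165.72595434 1319.78581117]
top 50.78060825561528 313.26291138993173 243.10381626667387 [[ 0.01143382 -0.99898715  0.04351942]
 [-0.98567712 -0.01858345 -0.16761646]
 [ 0.16825543 -0.0409796  -0.98489125]] [-23.78695852 542.76229574 875.48299519]
```

View pics/scene0.png

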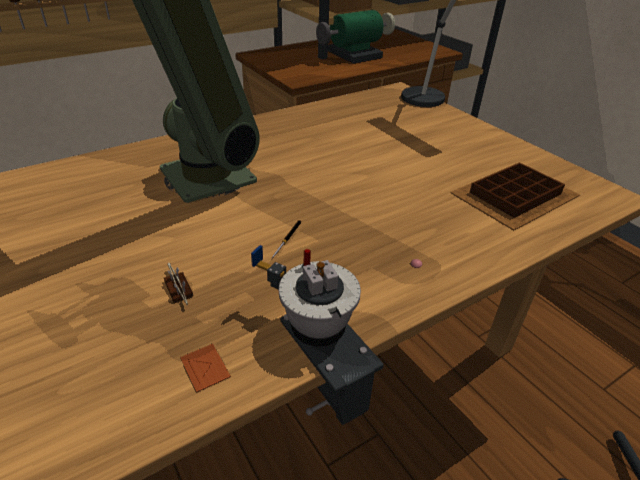

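View pics/top0.png

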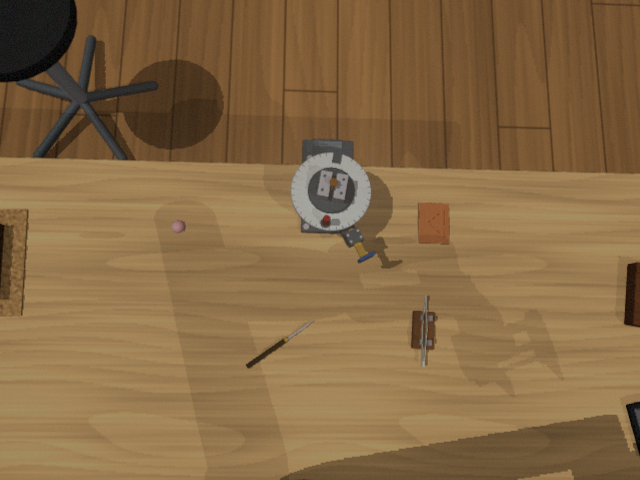

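```bash
cat > h.py <<'E'
import numpy as np,cv2
def ray(f,u,v,z):
    F=240/np.tan(np.radians(f["fov_y"]/2)); d=np.array([(u-f["cx"])/F,(v-f["cy"])/F,1])
    R=np.array(f["R"]);t=np.array(f["t"]); c=-R.T@t; w=R.T@d
    return c+w*(z-c[2])/w[2]
def proj(f,X):
    F=240/np.tan(np.radians(f["fov_y"]/2)); p=np.array(f["R"])@np.array(X)+f["t"]
    return F*p[0]/p[2]+f["cx"],F*p[1]/p[2]+f["cy"]
E
python3 - <<'E'
import pickle,numpy as np,cv2
from h import *
d=pickle.load(open("f0.pkl","rb"))
for n in d:
    f=d[n]; im=f["pixels"]; hsv=cv2.cvtColor(im,cv2.COLOR_RGB2HSV)
    red=((hsv[...,0]<6)|(hsv[...,0]>174))&(hsv[...,1]>170)&(hsv[...,2]>60)
    blue=(hsv[...,0]>100)&(hsv[...,0]<125)&(hsv[...,1]>120)
    for nm,m in(("red",red),("blue",blue)):
        k,l,s,c=cv2.connectedComponentsWithStats(m.astype(np.uint8))
        for i in range(1,k):
            if s[i][4]>10: print(n,nm,s[i],c[i],ray(f,*c[i],146 if nm=="red" else 128).round(1))
f=d["top"]
c=cv2.resize(f["pixels"][130:280,270:420],(750,750),interpolation=cv2.INTER_CUBIC)[:,:,::-1];cv2.imwrite("pics/c1.png",c[:600])
c=cv2.resize(d["scene"]["pixels"][230:370,230:390],(800,700),interpolation=cv2.INTER_CUBIC)[:600,:,::-1];cv2.imwrite("pics/c2.png",c)
E
```

```text
scene red [304 249   6   4  17] [306.82352941 250.88235294] [571.4 -33.3 146. ]
scene blue [252 246  10  20 139] [256.72661871 255.22302158] [ 517.7 -104.4  128. ]
top red [324 216   5   5  22] [326.09090909 218.09090909] [568. -32. 146.]
top blue [361 252  13   8  27] [366.59259259 255.92592593] [ 509.2 -101.   128. ]
```

View pics/c1.png

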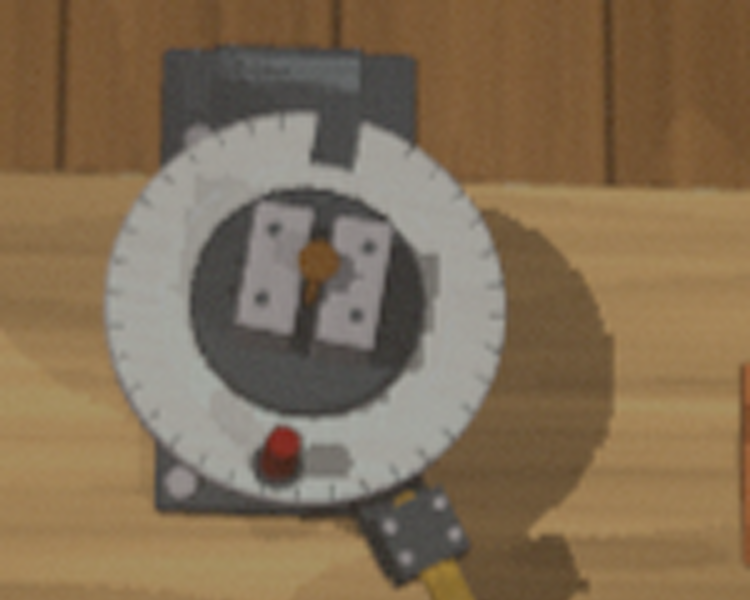

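View pics/c2.png

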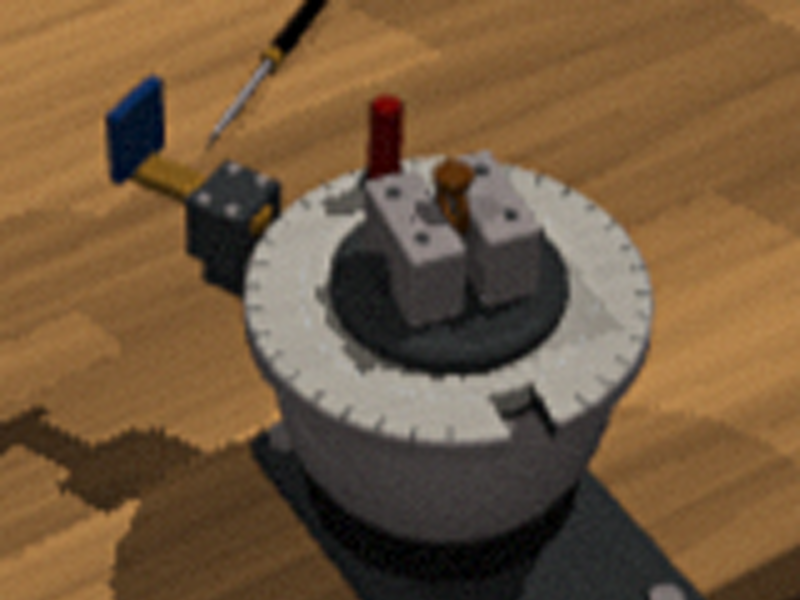

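```bash
python3 - <<'E'
import pickle,numpy as np,cv2
from h import *
from scipy.optimize import least_squares
d=pickle.load(open("f0.pkl","rb"))
C={}
for n,z in(("top",108),("scene",108)):
    f=d[n]; hsv=cv2.cvtColor(f["pixels"],cv2.COLOR_RGB2HSV)
    m=((hsv[...,1]<60)&(hsv[...,2]>110)).astype(np.uint8)
    m=cv2.morphologyEx(m,cv2.MORPH_CLOSE,np.ones((3,3)))
    k,l,s,c=cv2.connectedComponentsWithStats(m)
    cand=[i for i in range(1,k) if 250<c[i][0]<400 and 130<c[i][1]<350]
    i=max(cand,key=lambda i:s[i][4]); print(n,s[i])
    ct=max(cv2.findContours((l==i).astype(np.uint8),cv2.RETR_EXTERNAL,cv2.CHAIN_APPROX_NONE)[0],key=len)[:,0]
    P=np.array([ray(f,u,v,z)[:2] for u,v in ct])
    for R in (None,70):
        g=(lambda p:np.hypot(*(P-p[:2]).T)-p[2]) if R is None else (lambda p:np.hypot(*(P-p[:2]).T)-R)
        r=least_squares(g,[620,-40,70][:3 if R is None else 2],loss="soft_l1",f_scale=1); print(r.x)
    q=r.x; C[n]=q
f=d["top"]
for nm,u,v,z in(("slotmouth",340,118,108),("slotbottom",335,165,108),("slotL",316,112,108),("slotR",363,122,108),("tabc",480,630,136),("g1",438,490,111),("g2",468,548,111),("g3",360,515,111),("g4",400,585,111)):
    print(nm,ray(f,270+(u-2)/5,130+(v-2)/5,z).round(1))
print("peg scene",ray(d["scene"],306.8,250,146),"peg top",ray(f,326.5,217.3,146))
hsv=cv2.cvtColor(f["pixels"],cv2.COLOR_RGB2HSV)
blue=(hsv[...,0]>95)&(hsv[...,0]<130)&(hsv[...,1]>70)
ys,xs=np.nonzero(blue); k=(xs>350)&(xs<385)&(ys>240)&(ys<270); print(sorted(zip(xs[k],ys[k])))
b=cv2.resize(f["pixels"][225:275,340:390],(600,600),interpolation=cv2.INTER_NEAREST)[:,:,::-1];cv2.imwrite("pics/c3.png",b)
s=d["scene"]
for nm,u,v,z in(("tabtopL",108,115,136),("tabtopR",155,78,136),("tabR",163,82,136)):
    print(nm,ray(s,230+(u-2)/5,230+(v-2)/5,z).round(1))
E
```

```text
top [ 291  152   80   79 3641]
[624.78095379 -41.84009045  69.12898661]
[624.79224522 -41.73923175]
scene [ 279  260   82   59 2186]
[629.58707366 -45.40530157  63.13627225]
[628.8378326  -42.36660252]
slotmouth [693.5 -54.  108. ]
slotbottom [676.2 -52.3 108. ]
slotL [695.5 -45.5 108. ]
slotR [692.2 -62.1 108. ]
tabc [508.5 -98.2 136. ]
g1 [560.3 -87.7 111. ]
g2 [540.4 -97.9 111. ]
g3 [551.1 -61.  111. ]
g4 [527.2 -74.7 111. ]
peg scene [569.30033699 -32.03529574 146.        ] peg top [569.34661366 -32.65319252 146.        ]
[(np.int64(360), np.int64(258)), (np.int64(360), np.int64(259)), (np.int64(360), np.int64(260)), (np.int64(361), np.int64(258)), (np.int64(361), np.int64(259)), (np.int64(361), np.int64(260)), (np.int64(362), np.int64(257)), (np.int64(362), np.int64(258)), (np.int64(362), np.int64(259)), (np.int64(362), np.int64(260)), (np.int64(363), np.int64(257)), (np.int64(363), np.int64(258)), (np.int64(363), np.int64(259)), (np.int64(364), np.int64(256)), (np.int64(364), np.int64(257)), (np.int64(364), np.int64(258)), (np.int64(364), np.int64(259)), (np.int64(365), np.int6
[... 416 characters left out ...]
4(257)), (np.int64(369), np.int64(254)), (np.int64(369), np.int64(255)), (np.int64(369), np.int64(256)), (np.int64(370), np.int64(253)), (np.int64(370), np.int64(254)), (np.int64(370), np.int64(255)), (np.int64(370), np.int64(256)), (np.int64(371), np.int64(253)), (np.int64(371), np.int64(254)), (np.int64(371), np.int64(255)), (np.int64(372), np.int64(252)), (np.int64(372), np.int64(253)), (np.int64(372), np.int64(254)), (np.int64(372), np.int64(255)), (np.int64(373), np.int64(252)), (np.int64(373), np.int64(253)), (np.int64(373), np.int64(254)), (np.int64(374), np.int64(252)), (np.int64(374), np.int64(253))]
tabtopL [ 515.  -113.4  136. ]
tabtopR [504.9 -89.7 136. ]
tabR [508.4 -88.3 136. ]
```

View pics/c3.png

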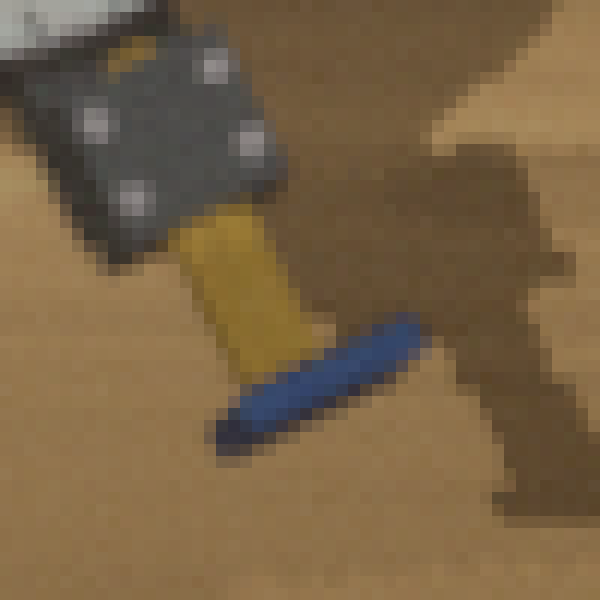

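>>> {"fn": "jog_arm", "kwargs": {"series": [[[15.6, 20.6, 0], [0, 0, 0.106], 0.45], [[31.2, 41.2, 0], [0, 0, 0.212], 0.45], [[46.8, 61.8, 0], [0, 0, 0.318], 0.45], [[62.4, 82.4, 0], [0, 0, 0.424], 0.45], [[78, 103, 0], [0, 0, 0.53], 0.45]], "squeeze": 20}}

```text
time_s: 0.52
ee_pos: [258.1, -442.0, 403.5]
ee_rot: [-180.0, 0.1, -41.1]
force: [-0.2, 0.3, 0.1]
gripper_width: 60.5
```

>>> {"fn": "jog_arm", "kwargs": {"series": [[[15.6, 20.6, 0], [0, 0, 0.106], 0.45], [[31.2, 41.2, 0], [0, 0, 0.212], 0.45], [[46.8, 61.8, 0], [0, 0, 0.318], 0.45], [[62.4, 82.4, 0], [0, 0, 0.424], 0.45], [[78, 103, 0], [0, 0, 0.53], 0.45]]}}

```text
time_s: 0.93
ee_pos: [336.5, -337.8, 403.2]
ee_rot: [-179.9, 0.2, -10.5]
force: [-0.1, -0.3, -0.0]
gripper_width: 41.0
```

>>> {"fn": "jog_arm", "kwargs": {"series": [[[15.6, 20.6, 0], [0, 0, 0.106], 0.45], [[31.2, 41.2, 0], [0, 0, 0.212], 0.45], [[46.8, 61.8, 0], [0, 0, 0.318], 0.45], [[62.4, 82.4, 0], [0, 0, 0.424], 0.45], [[78, 103, 0], [0, 0, 0.53], 0.45]]}}

```text
time_s: 1.35
ee_pos: [415.0, -233.6, 403.0]
ee_rot: [-179.9, 0.2, 20.2]
force: [0.3, -0.4, 0.3]
gripper_width: 40.9
```

>>> {"fn": "jog_arm", "kwargs": {"series": [[[15.6, 20.6, 0], [0, 0, 0.106], 0.45], [[31.2, 41.2, 0], [0, 0, 0.212], 0.45], [[46.8, 61.8, 0], [0, 0, 0.318], 0.45], [[62.4, 82.4, 0], [0, 0, 0.424], 0.45], [[78, 103, 0], [0, 0, 0.53], 0.45]]}}

```text
time_s: 1.77
ee_pos: [493.5, -129.4, 402.6]
ee_rot: [-179.9, 0.2, 50.9]
force: [0.3, -0.2, -0.1]
gripper_width: 40.8
```

>>> {"fn": "jog_arm", "kwargs": {"series": [[[15.2, 19.4, 0], [0, 0, 0.102], 0.45], [[30.4, 38.8, 0], [0, 0, 0.204], 0.45], [[45.6, 58.2, 0], [0, 0, 0.306], 0.45], [[60.8, 77.6, 0], [0, 0, 0.408], 0.45], [[75.8, 97, 0], [0, 0, 0.51], 0.45]]}}

```text
time_s: 2.18
ee_pos: [569.9, -31.2, 402.1]
ee_rot: [-179.8, 0.2, 80.4]
force: [0.1, -1.0, -0.3]
gripper_width: 41.1
```

```bash
cat > snap.py <<'E'
import sys,pickle,cv2
from workcell import telemetry, imaging
s=telemetry.state(); d={"s":s}
for n in sys.argv[2:]:
    f=imaging.grab_frame(n); d[n]=f; cv2.imwrite(f"pics/{n}{sys.argv[1]}.png",f["pixels"][:,:,::-1])
pickle.dump(d,open(f"f{sys.argv[1]}.pkl","wb")); print({k:s[k] for k in("time_s","ee_pos","ee_rot","force")})
E
python3 snap.py 1 wrist
```

```text
{'time_s': 2.1833, 'ee_pos': array([569.85205945, -31.20483727, 402.13975073]), 'ee_rot': array([-179.82268832,    0.23058718,   80.37737138]), 'force': array([ 0.05661713, -1.0469458 , -0.26743573])}
```

View pics/wrist1.png

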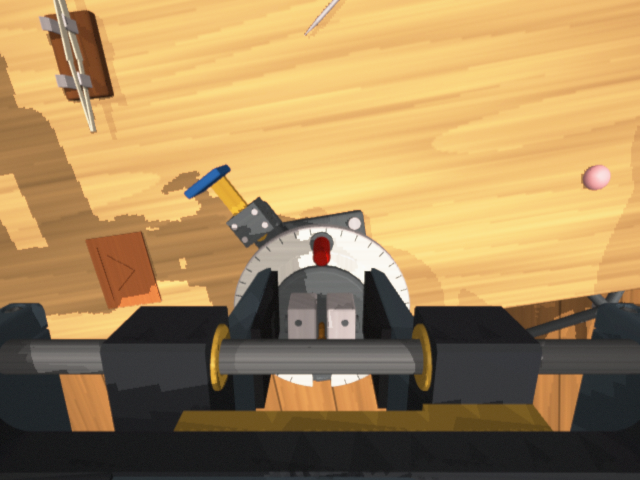

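The peg top (about 321,254) appears midway between the fingers, the tab at (207,181) and the disc around (322,305). I'll cast these to positions as a cross-check.

```bash
cat >> h.py <<'E'
from scipy.spatial.transform import Rotation as Ro
def wristcam(s,f):
    T=np.eye(4);T[:3,:3]=Ro.from_euler("xyz",s["ee_rot"],degrees=True).as_matrix();T[:3,3]=s["ee_pos"]
    M=np.linalg.inv(T@np.array(f["T_tool_cam"])); g=dict(f); g["R"]=M[:3,:3]; g["t"]=M[:3,3]; return g
E
cat > w.py <<'E'
import pickle,sys
from h import *
d=pickle.load(open(f"f{sys.argv[1]}.pkl","rb")); f=wristcam(d["s"],d["wrist"])
hsv=cv2.cvtColor(f["pixels"],cv2.COLOR_RGB2HSV)
red=((hsv[...,0]<6)|(hsv[...,0]>174))&(hsv[...,1]>170)&(hsv[...,2]>60)
blue=(hsv[...,0]>100)&(hsv[...,0]<125)&(hsv[...,1]>120)
for nm,m,zs in(("red",red,(146,127)),("blue",blue,(136,))):
    k,l,s,c=cv2.connectedComponentsWithStats(m.astype(np.uint8))
    for i in range(1,k):
        if s[i][4]>20:
            print(nm,s[i],c[i].round(1),[ray(f,*c[i],z).round(1) for z in zs])
            ys,xs=np.nonzero(l==i); print(cv2.boxPoints(cv2.minAreaRect(np.c_[xs,ys].astype(np.float32))).round(1).tolist())
E
python3 w.py 1
python3 - <<'E'
import pickle
from h import *
d=pickle.load(open("f1.pkl","rb")); f=wristcam(d["s"],d["wrist"])
c=cv2.resize(f["pixels"][150:350,170:430],(780,600),interpolation=cv2.INTER_CUBIC)[:,:,::-1];cv2.imwrite("pics/c4.png",c)
E
```

```text
red [314 237  16  29 395] [321.2 251. ] [array([564.9, -30.6, 146. ]), array([570.9, -31.7, 127. ])]
[[314.0, 237.0], [329.0, 237.0], [329.0, 265.0], [314.0, 265.0]]
blue [185 166  44  32 460] [206.2 181.1] [array([509.2, -96.1, 136. ])]
[[183.60000610351562, 191.89999389648438], [223.1999969482422, 161.6999969482422], [229.39999389648438, 169.8000030517578], [189.89999389648438, 200.0]]
```

View pics/c4.png

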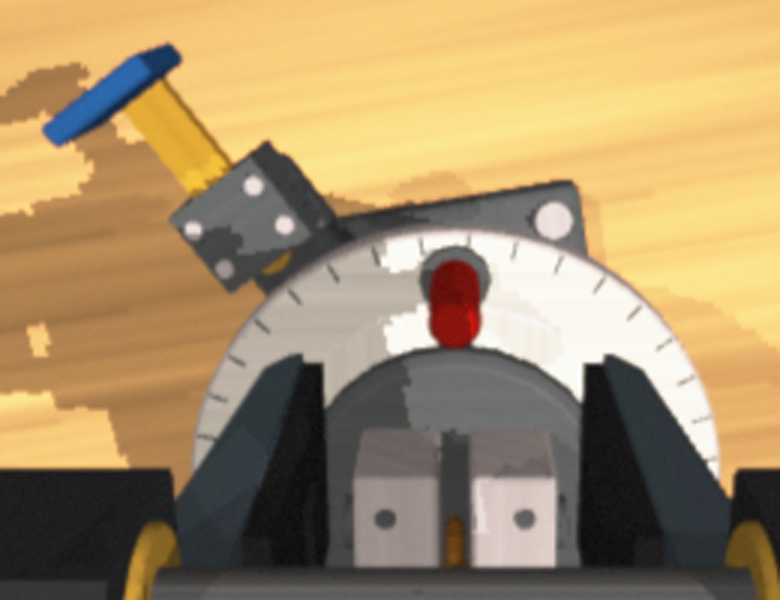

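```bash
python3 - <<'E'
import pickle
from h import *
d=pickle.load(open("f1.pkl","rb")); f=wristcam(d["s"],d["wrist"])
g=lambda u,v,z: ray(f,170+(u-1)/3,150+(v-1)/3,z)[:2]
print("peg",g(455,322,146))
A=np.array([625.6,-42])
t=(g(47,132,136)+g(140,60,136))/2
gd=[g(266,143,111),g(172,218,111),g(232,293,111),g(325,215,111)]
print("tab",t,"guide",np.round(gd,1),np.mean(gd,0))
for n,p in(("tab",t),("guide",np.mean(gd,0))):
    v=p-A; print(n,np.hypot(*v),np.degrees(np.arctan2(-v[1],-v[0])))
b1=g(165,82,103);print("screws",[g(u,v,111).round(1) for u,v in((193,230),(254,186),(285,226),(225,268))])
sm=np.mean([g(u,v,111) for u,v in((193,230),(254,186),(285,226),(225,268))],0)-A;print(np.hypot(*sm),np.degrees(np.arctan2(-sm[1],-sm[0])))
E
```

```text
peg [568.96456203 -31.21755451]
tab [509.02354771 -99.74036023] guide [[528.6 -70.2]
 [542.7 -96.7]
 [563.8 -86.5]
 [548.2 -59.8]] [545.84947142 -78.32016332]
tab 130.0923457678441 26.349231426980094
guide 87.63162142025267 24.485574432510468
screws [array([546.5, -92.4]), array([538.3, -75.3]), array([549.3, -70. ]), array([557.2, -86.8])]
87.03461066265962 26.70731236215346
```

>>> {"fn": "jog_arm", "kwargs": {"series": [[[-0.5, -0.8, -22], [0, 0, 0], 0.45], [[-0.5, -0.8, -44], [0, 0, 0], 0.45], [[-0.5, -0.8, -66], [0, 0, 0], 0.45], [[-0.5, -0.8, -88], [0, 0, 0], 0.45], [[-0.5, -0.8, -88], [0, 0, 0], 0.38]]}}

```text
time_s: 2.65
ee_pos: [570.1, -29.2, 309.3]
ee_rot: [-179.4, 0.1, 80.7]
force: [-0.7, -0.1, -0.3]
gripper_width: 37.0
```

```bash
python3 - <<'E'
import numpy as np
A=np.array([625.6,-42])
for a in range(170,-1,-6):
    print(a,(A+58*np.array([np.cos(np.radians(a)),np.sin(np.radians(a))])).round(1))
E
```

```text
170 [568.5 -31.9]
164 [569.8 -26. ]
158 [571.8 -20.3]
152 [574.4 -14.8]
146 [577.5  -9.6]
140 [581.2  -4.7]
134 [ 5.853e+02 -3.000e-01]
128 [589.9   3.7]
122 [594.9   7.2]
116 [600.2  10.1]
110 [605.8  12.5]
104 [611.6  14.3]
98 [617.5  15.4]
92 [623.6  16. ]
86 [629.6  15.9]
80 [635.7  15.1]
74 [641.6  13.8]
68 [647.3  11.8]
62 [652.8   9.2]
56 [658.    6.1]
50 [662.9   2.4]
44 [667.3  -1.7]
38 [671.3  -6.3]
32 [674.8 -11.3]
26 [677.7 -16.6]
20 [680.1 -22.2]
14 [681.9 -28. ]
8 [683.  -33.9]
2 [683.6 -40. ]
```

>>> {"fn": "jog_arm", "kwargs": {"series": [[[-0.3, 3.2, 4], [0, 0, -0.11], 0.27], [[1.7, 8.9, 4], [0, 0, -0.22], 0.27], [[4.3, 14.4, 4], [0, 0, -0.325], 0.27], [[7.4, 19.6, 4], [0, 0, -0.43], 0.27], [[11.1, 24.5, 4], [0, 0, -0.535], 0.27]]}}

```text
time_s: 3.07
ee_pos: [580.2, -5.1, 313.3]
ee_rot: [-179.2, 0.3, 49.7]
force: [-3.6, -3.0, -0.9]
gripper_width: 24.9
```

>>> {"fn": "jog_arm", "kwargs": {"series": [[[5.1, 4.8, 0], [0, 0, -0.1], 0.27], [[9.7, 8.8, 0], [0, 0, -0.21], 0.27], [[14.7, 12.3, 0], [0, 0, -0.31], 0.27], [[20, 15.2, 0], [0, 0, -0.415], 0.27], [[25.6, 17.6, 0], [0, 0, -0.52], 0.27]]}}

```text
time_s: 3.48
ee_pos: [604.7, 12.7, 313.5]
ee_rot: [-179.1, 0.6, 19.6]
force: [-4.1, 0.5, -1.1]
gripper_width: 24.5
```

>>> {"fn": "jog_arm", "kwargs": {"series": [[[6.9, 1.6, 0], [0, 0, -0.1], 0.27], [[12.8, 2.7, 0], [0, 0, -0.21], 0.27], [[18.9, 3.3, 0], [0, 0, -0.31], 0.27], [[24.9, 3.2, 0], [0, 0, -0.415], 0.27], [[31, 2.4, 0], [0, 0, -0.52], 0.27]]}}

```text
time_s: 3.9
ee_pos: [634.8, 15.7, 313.6]
ee_rot: [-179.1, 0.9, -10.6]
force: [-2.4, 3.4, -1.6]
gripper_width: 24.4
```

>>> {"fn": "jog_arm", "kwargs": {"series": [[[6.8, -1.9, 0], [0, 0, -0.1], 0.27], [[12.5, -3.9, 0], [0, 0, -0.2], 0.27], [[18, -6.5, 0], [0, 0, -0.3], 0.27], [[23.2, -9.6, 0], [0, 0, -0.41], 0.27], [[28.1, -13.3, 0], [0, 0, -0.51], 0.27]]}}

```text
time_s: 4.32
ee_pos: [662.6, 3.3, 313.8]
ee_rot: [-179.0, 1.1, -40.1]
force: [-1.4, 4.0, -2.4]
gripper_width: 24.9
```

```bash
python3 snap.py 2 wrist top; python3 w.py 2
```

```text
{'time_s': 4.3167, 'ee_pos': array([662.61739222,   3.31095251, 313.78577646]), 'ee_rot': array([-179.03382628,    1.10505993,  -40.11947319]), 'force': array([-1.39997342,  4.04057448, -2.37616776])}
red [ 293  289   27   50 1124] [306.8 314.8] [array([661. ,  15.3, 146. ]), array([654.1,   8.8, 127. ])]
[[292.29998779296875, 337.79998779296875], [294.5, 288.20001220703125], [319.8999938964844, 289.29998779296875], [317.70001220703125, 338.8999938964844]]
```

View pics/wrist2.png

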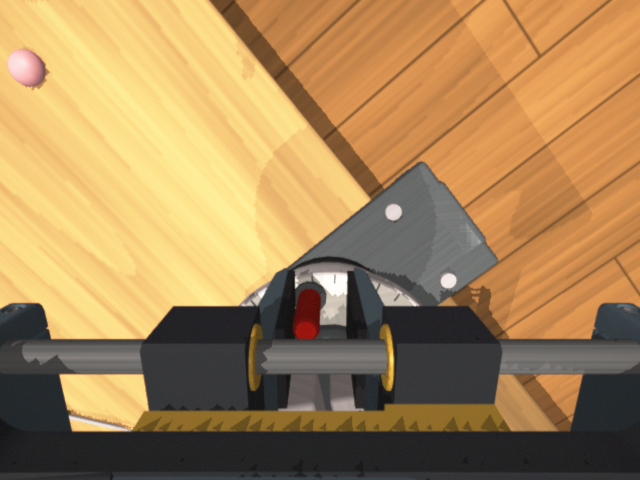

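View pics/top2.png

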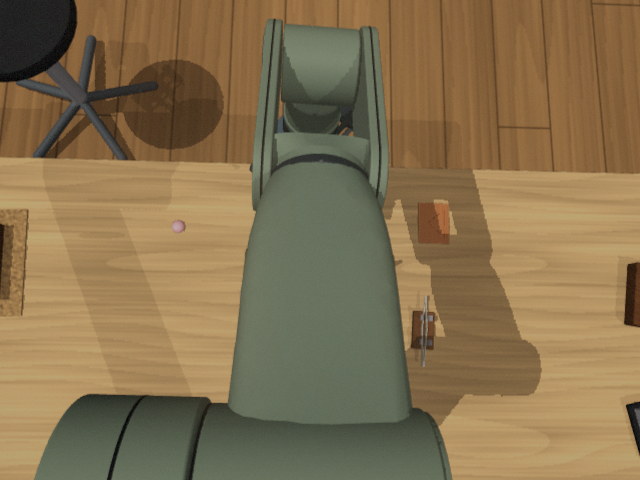

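>>> {"fn": "jog_arm", "kwargs": {"series": [[[4.7, -5, 0], [0, 0, -0.1], 0.27], [[8.7, -9.6, 0], [0, 0, -0.2], 0.27], [[12.2, -14.6, 0], [0, 0, -0.3], 0.27], [[15.1, -19.9, 0], [0, 0, -0.41], 0.27], [[17, -23.5, 0], [0, 0, -0.48], 0.27]]}}

```text
time_s: 4.83
ee_pos: [680.2, -21.2, 314.5]
ee_rot: [-179.1, 0.9, -67.4]
force: [-1.4, 1.8, -1.8]
gripper_width: 24.9
```

```bash
python3 snap.py 3 wrist scene; python3 w.py 3; python3 - <<'E'
import pickle,cv2
d=pickle.load(open("f3.pkl","rb"))
cv2.imwrite("pics/c5.png",cv2.resize(d["scene"]["pixels"][230:350,230:390],(800,600),interpolation=cv2.INTER_CUBIC)[:,:,::-1])
cv2.imwrite("pics/c6.png",cv2.resize(d["wrist"]["pixels"][230:430,220:460],(720,600),interpolation=cv2.INTER_CUBIC)[:,:,::-1])
E
```

```text
{'time_s': 4.8333, 'ee_pos': array([680.19125876, -21.21737049, 314.52658234]), 'ee_rot': array([-179.07129951,    0.90636235,  -67.41891718]), 'force': array([-1.41081422,  1.83549424, -1.80784564])}
red [ 293  287   27   51 1126] [306.8 312.9] [array([684.8,  -9.8, 146. ]), array([675.8, -12.4, 127. ])]
[[292.29998779296875, 336.6000061035156], [294.5, 286.20001220703125], [319.79998779296875, 287.29998779296875], [317.6000061035156, 337.70001220703125]]
```

View pics/c5.png

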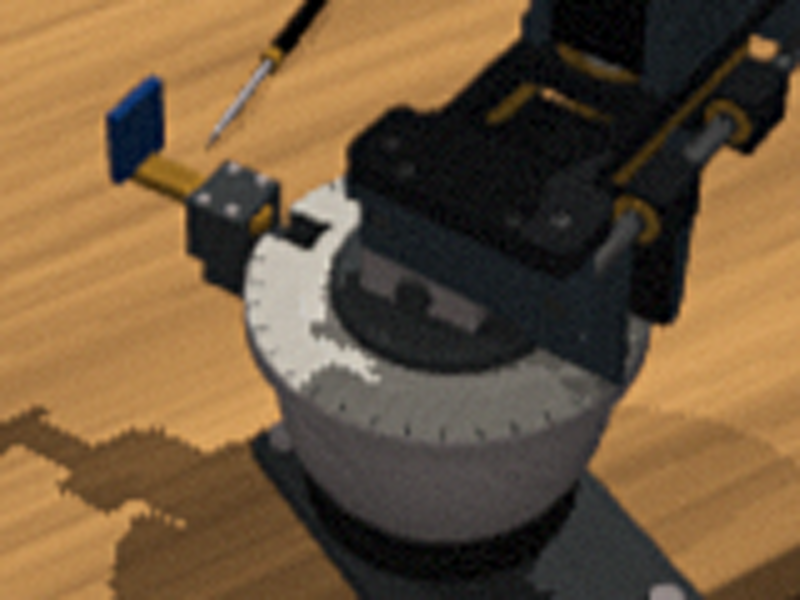

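View pics/c6.png

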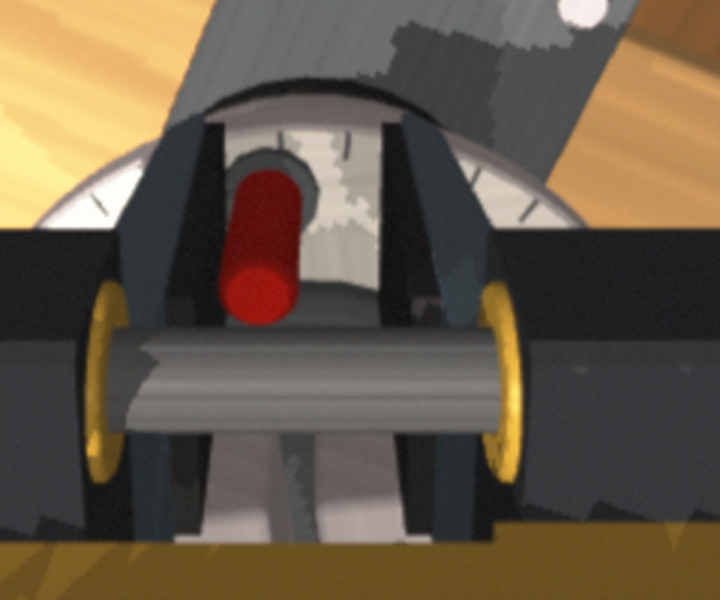

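```bash
python3 - <<'E'
import pickle
from h import *
A=np.array([625.6,-42])
d=pickle.load(open("f3.pkl","rb")); f=wristcam(d["s"],d["wrist"])
p=ray(f,220+(258-1)/3,230+(297-1)/3,146)[:2]; v=p-A; print("peg",p,np.hypot(*v),np.degrees(np.arctan2(v[1],v[0])))
p=ray(f,220+(268-1)/3,230+(180-1)/3,108)[:2]; v=p-A; print("pegbase",p,np.hypot(*v),np.degrees(np.arctan2(v[1],v[0])))
s=d["scene"]
for a in (24,25,26,27,28,29,30,31,32):
    r=np.radians(a); u,v=proj(s,[A[0]-70*np.cos(r),A[1]-70*np.sin(r),108]); print(a,((u-230)*5+2,(v-230)*5+2))
r=np.radians(26.5);print("nose",[((a-230)*5+2) for a in proj(s,[A[0]-77*np.cos(r),A[1]-77*np.sin(r),106])])
cv2.imwrite("pics/c7.png",cv2.resize(s["pixels"][255:295,260:310],(750,600),interpolation=cv2.INTER_NEAREST)[:,:,::-1])
E
```

```text
peg [677.65453592 -12.12368074] 60.01890670735948 29.853353087545162
pegbase [679.70486334 -11.00693141] 62.353079617551934 29.80551883895955
24 (np.float64(280.87472224648207), np.float64(208.56550126019454))
25 (np.float64(278.84809325059746), np.float64(210.46878895286665))
26 (np.float64(276.8668093790806), np.float64(212.3984357510609))
27 (np.float64(274.9315449585505), np.float64(214.3539908645168))
28 (np.float64(273.0429669466433), np.float64(216.33499428277315))
29 (np.float64(271.20173467494465), np.float64(218.34097675693))
30 (np.float64(269.40849958671504), np.float64(220.37145978462956))
31 (np.float64(267.6639049694658), np.float64(222.42595559842823))
32 (np.float64(265.9685856824468), np.float64(224.5039671577369))
nose [np.float64(259.59267455485485), np.float64(210.44331950891416)]
```

View pics/c7.png

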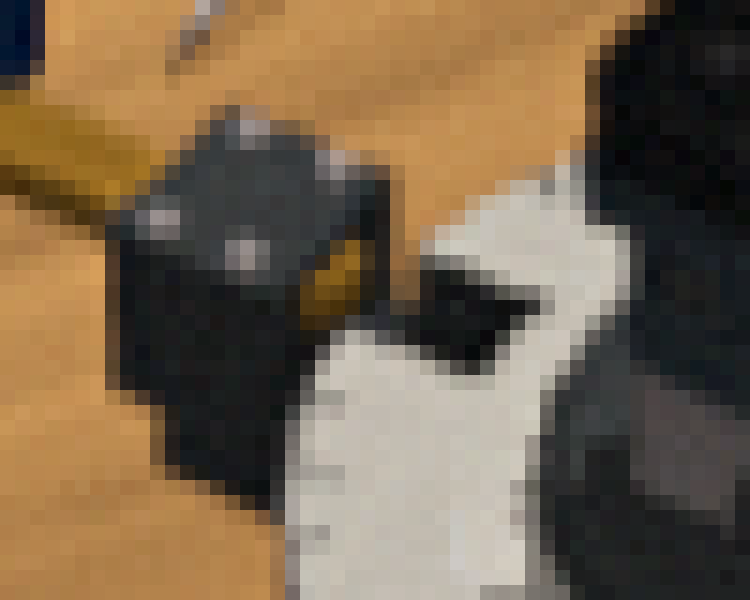

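```bash
python3 - <<'E'
import pickle
from h import *
d=pickle.load(open("f3.pkl","rb"));s=d["scene"]
g=lambda u,v,z: ray(s,260+u/15-.5,255+v/15-.5,z)[:2].round(1)
print("mouth",g(425,255,108),g(375,330,108),"floor",g(545,300,108),g(490,372,108))
# guide top corners
G=[g(225,105,111),g(115,225,111),g(270,290,111),g(385,172,111)]
print(G,np.mean(G,0)); S=[g(250,130,111),g(160,222,111),g(245,255,111),g(338,165,111)];print(S,np.mean(S,0))
print("front mid",(G[2]+G[3])/2)
E
```

```text
mouth [563.9 -67.6] [572.3 -79.1] floor [578.  -59.5] [585.4 -71.2]
[array([531.2, -76.4]), array([543.6, -97.9]), array([562.9, -87.8]), array([551.6, -66. ])] [547.325 -82.025]
[array([536.7, -76.1]), array([545.8, -93.1]), array([556. , -87.3]), array([547.7, -70.1])] [546.55 -81.65]
front mid [557.25 -76.9 ]
```

>>> {"fn": "jog_arm", "kwargs": {"series": [[[0.4, -1.2, 0], [0, 0, -0.02], 0.27], [[0.8, -2.4, 0], [0, 0, -0.04], 0.27], [[0.8, -2.4, 0], [0, 0, -0.04], 0.27], [[0.8, -2.4, 0], [0, 0, -0.04], 0.27], [[0.8, -2.4, 0], [0, 0, -0.04], 0.27]]}}

```text
time_s: 5.35
ee_pos: [681.2, -24.1, 315.1]
ee_rot: [-179.0, 0.8, -69.4]
force: [-0.4, 1.0, 1.1]
gripper_width: 24.8
```

```bash
python3 snap.py 4 wrist scene; python3 - <<'E'
import pickle,cv2
d=pickle.load(open("f4.pkl","rb"))
cv2.imwrite("pics/c8.png",cv2.resize(d["scene"]["pixels"][255:295,260:310],(750,600),interpolation=cv2.INTER_NEAREST)[:,:,::-1])
cv2.imwrite("pics/c9.png",cv2.resize(d["wrist"]["pixels"][230:430,220:460],(720,600),interpolation=cv2.INTER_CUBIC)[:,:,::-1])
E
```

```text
{'time_s': 5.35, 'ee_pos': array([681.15964988, -24.0857976 , 315.07493394]), 'ee_rot': array([-179.01106991,    0.79134881,  -69.4244787 ]), 'force': array([-0.44652632,  0.97066229,  1.09568061])}
```

View pics/c8.png

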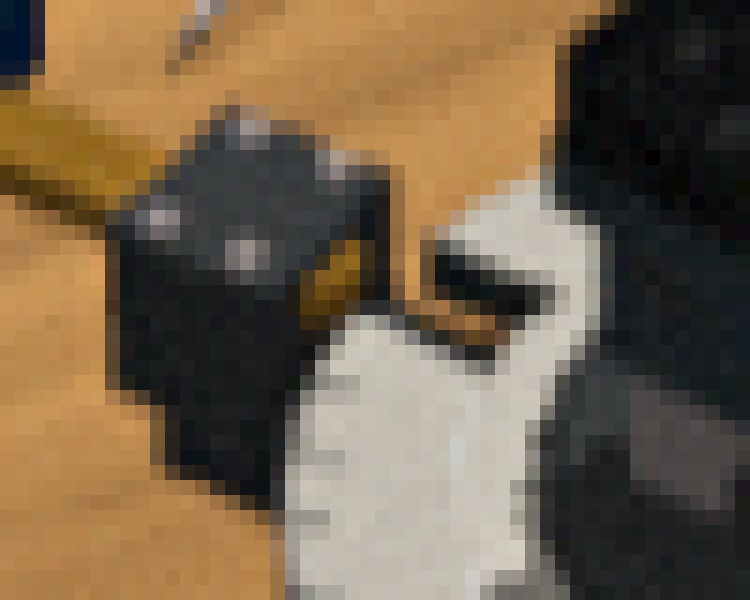

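View pics/c9.png

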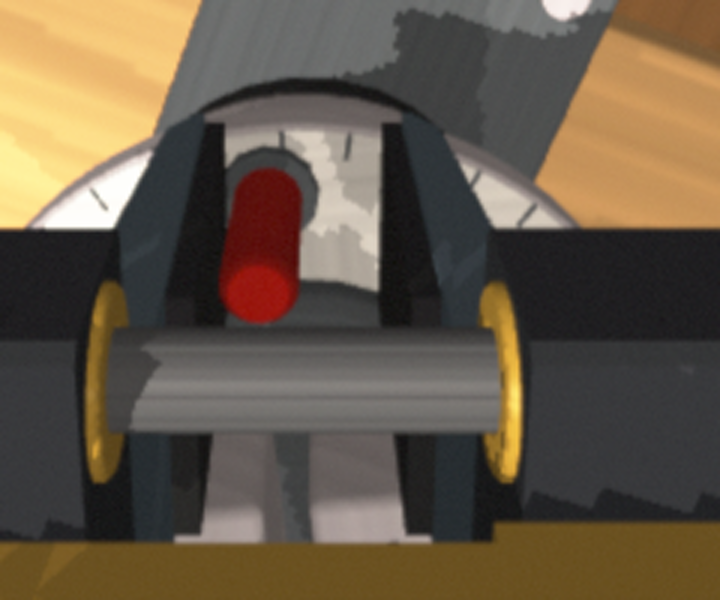

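```bash
python3 - <<'E'
import pickle
from h import *
A=np.array([625.6,-42])
d=pickle.load(open("f4.pkl","rb"));s=d["scene"]; f=wristcam(d["s"],d["wrist"])
g=lambda u,v,z: ray(s,260+u/15-.5,255+v/15-.5,z)[:2]
m=(g(437,240,108)+g(382,312,108))/2; fl=(g(555,292,108)+g(498,362,108))/2
c=np.array([547,-81.9])
print(m,fl)
for yaw in(26,27,28):
    n=np.array([-np.sin(np.radians(yaw)),np.cos(np.radians(yaw))]); print(yaw,(m-c)@n,(fl-c)@n)
v=fl-m;print(np.degrees(np.arctan2(v[1],v[0])))
p=ray(f,220+(259-1)/3,230+(294-1)/3,146)[:2]; v=p-A; print("peg",p,np.hypot(*v),np.degrees(np.arctan2(v[1],v[0])))
E
```

```text
[566.18936133 -70.95451293] [580.87634248 -63.6510771 ]
26 1.4256762769787235 1.551612149353595
27 1.0407126468912629 0.8803717089815875
28 0.6554320056499477 0.20886309885866838
26.43990794036548
peg [679.43975402 -15.18045643] 60.14987140876914 26.479568365982946
```

>>> {"fn": "jog_arm", "kwargs": {"series": [[[-1.8, 4.6, 0], [0, 0, 0], 0.27], [[-1.8, 4.6, 20], [0, 0, 0], 0.27], [[-1.8, 4.6, 45], [0, 0, 0], 0.27], [[-1.8, 4.6, 70], [0, 0, 0], 0.27], [[-1.8, 4.6, 90], [0, 0, 0.03], 0.27]]}}

```text
time_s: 5.87
ee_pos: [679.5, -19.5, 407.1]
ee_rot: [-178.9, 0.7, -67.7]
force: [0.6, 1.0, 0.4]
gripper_width: 24.9
```

>>> {"fn": "jog_arm", "kwargs": {"series": [[[-15, -7, 0], [0, 0, 0.02], 0], [[-36, -17, 0], [0, 0, 0.04], 0], [[-58, -28, 0], [0, 0, 0.06], 0], [[-80, -38, 0], [0, 0, 0.07], 0], [[-104, -50, 0], [0, 0, 0.07], 0]]}}

```text
time_s: 6.28
ee_pos: [574.6, -69.7, 407.3]
ee_rot: [-178.9, 0.6, -63.6]
force: [-0.6, 0.0, 0.2]
gripper_width: 0.5
```

>>> {"fn": "jog_arm", "kwargs": {"series": [[[-22, -10, 0], [0, 0, 0], 0], [[-44, -20, 0], [0, 0, 0], 0], [[-66, -31, 0], [0, 0, 0], 0], [[-88, -41, 0], [0, 0, 0], 0], [[-107, -51, 0], [0, 0, 0], 0]]}}

```text
time_s: 6.7
ee_pos: [466.1, -121.1, 407.5]
ee_rot: [-178.9, 0.5, -63.6]
force: [0.3, -1.3, 0.5]
gripper_width: 0.4
```

```bash
python3 snap.py 5 wrist top; python3 - <<'E'
import pickle,cv2
d=pickle.load(open("f5.pkl","rb"))
cv2.imwrite("pics/c10.png",cv2.resize(d["top"]["pixels"][130:280,270:420],(600,600),interpolation=cv2.INTER_CUBIC)[:,:,::-1])
E
```

```text
{'time_s': 6.7, 'ee_pos': array([ 466.08618035, -121.12273779,  407.50414435]), 'ee_rot': array([-178.8724894,    0.5285976,  -63.5708192]), 'force': array([ 0.30734322, -1.34548829,  0.52069827])}
```

View pics/c10.png

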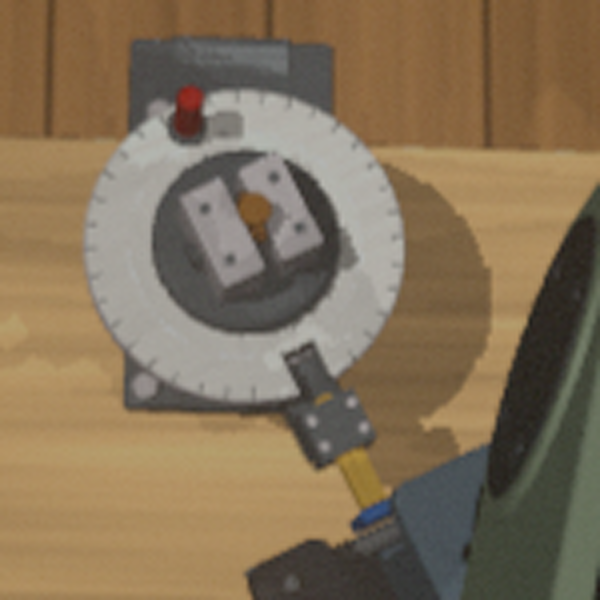

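View pics/wrist5.png

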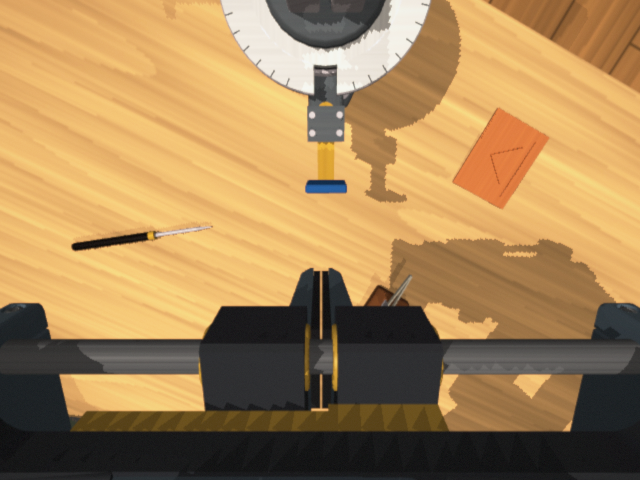

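The slot (325,75), bar and tab (326,187) line up in the wrist view, and the closed fingers are at about 321. I'll measure the tab to get the offset.

```bash
python3 w.py 5; python3 - <<'E'
import pickle
from h import *
d=pickle.load(open("f5.pkl","rb")); f=wristcam(d["s"],d["wrist"]); print(f["cx"],f["cy"])
t=ray(f,326.3,190,136)[:2]; sl=ray(f,325.5,75,108)[:2]; mo=ray(f,325.5,96,108)[:2]; e=d["s"]["ee_pos"][:2]
print("tab",t,"slot",sl,mo); v=sl-t; a=np.arctan2(v[1],v[0]); print(np.degrees(a)); n=np.array([-np.sin(a),np.cos(a)]);u=np.array([np.cos(a),np.sin(a)])
print("tool rel tab: along",(e-t)@u,"lat",(e-t)@n)
E
```

```text
blue [306 181  40  11 424] [325.6 186.1] [array([511.8, -99.2, 136. ])]
[[306.0, 181.0], [345.0, 181.0], [345.0, 191.0], [306.0, 191.0]]
320.6248953532568 242.18808379537452
tab [ 509.7666484  -100.72303724] slot [576.25574002 -67.01325535] [564.25259922 -73.00970295]
26.88487975139021
tool rel tab: along -48.184078768897535 lat 1.5574416762475758
```

>>> {"fn": "jog_arm", "kwargs": {"series": [[[1.4, -2.7, -25], [0, 0, 0], 0], [[1.4, -2.7, -50], [0, 0, 0], 0], [[1.4, -2.7, -75], [0, 0, 0], 0], [[1.4, -2.7, -98], [0, 0, 0], 0], [[1.4, -2.7, -102], [0, 0, 0], 0]]}}

```text
time_s: 7.22
ee_pos: [466.1, -123.7, 302.4]
ee_rot: [-179.2, 0.8, -63.7]
force: [-0.2, 0.2, -0.3]
gripper_width: 0.5
```

>>> {"fn": "jog_arm", "kwargs": {"series": [[[4.5, 2.3, 0], [0, 0, 0], 0], [[8.9, 4.5, 0], [0, 0, 0], 0], [[13.4, 6.8, 0], [0, 0, 0], 0], [[17.8, 9, 0], [0, 0, 0], 0], [[19.6, 10, 0], [0, 0, 0], 0]]}}

```text
time_s: 7.63
ee_pos: [487.0, -113.4, 303.6]
ee_rot: [-179.1, 0.7, -63.6]
force: [0.9, 0.4, 0.3]
gripper_width: 0.5
```

```bash
python3 snap.py 6 wrist scene; python3 - <<'E'
import pickle,cv2
d=pickle.load(open("f6.pkl","rb"))
cv2.imwrite("pics/c11.png",cv2.resize(d["scene"]["pixels"][200:350,190:390],(800,600),interpolation=cv2.INTER_CUBIC)[:,:,::-1])
E
```

```text
{'time_s': 7.6333, 'ee_pos': array([ 486.95781211, -113.41664444,  303.64784342]), 'ee_rot': array([-179.05398397,    0.6552866 ,  -63.63282554]), 'force': array([0.90400716, 0.39138429, 0.33074306])}
```

View pics/c11.png

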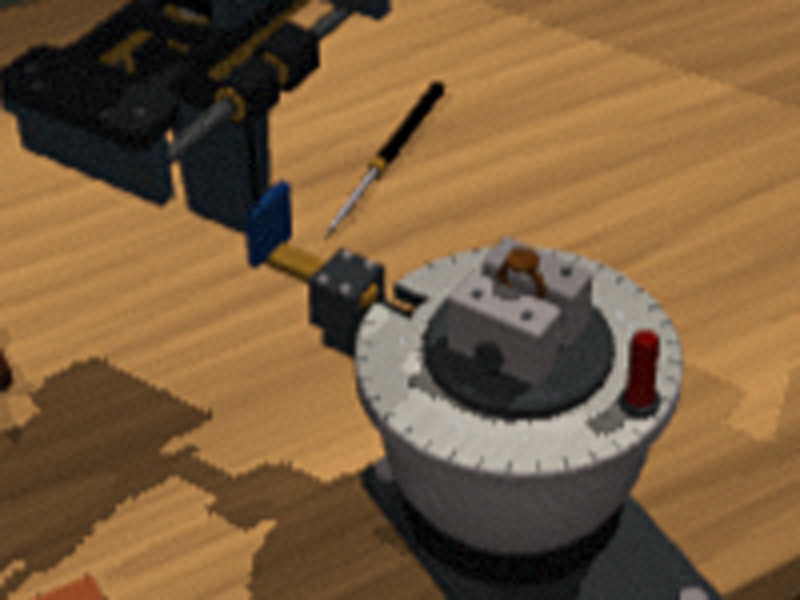

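View pics/wrist6.png

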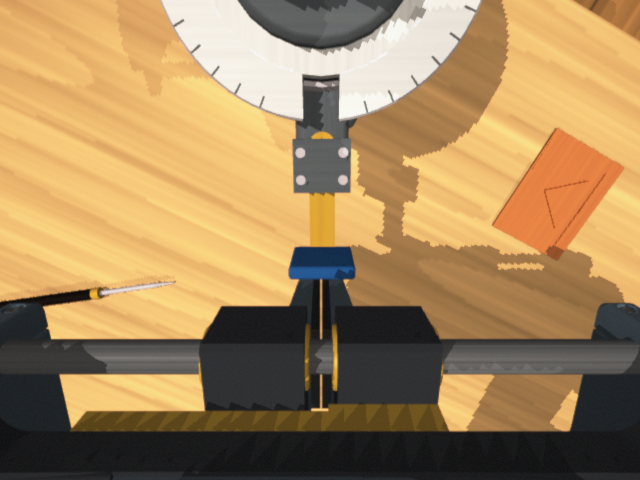

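Fingers are just behind the tab (322,263) and centred; slot and bar are in line. Next I push.

>>> {"fn": "jog_arm", "kwargs": {"series": [[[3.6, 1.8, 0], [0, 0, 0], 0], [[7.1, 3.6, 0], [0, 0, 0], 0], [[10.7, 5.4, 0], [0, 0, 0], 0], [[14.3, 7.2, 0], [0, 0, 0], 0], [[16, 8.1, 0], [0, 0, 0], 0]]}}

```text
time_s: 8.15
ee_pos: [502.6, -105.2, 303.2]
ee_rot: [-179.1, 0.7, -63.6]
force: [-2.2, 0.4, 1.9]
gripper_width: 0.3
```

>>> {"fn": "jog_arm", "kwargs": {"series": [[[1.8, 0.9, 0], [0, 0, 0], 0], [[3.6, 1.8, 0], [0, 0, 0], 0], [[5.3, 2.7, 0], [0, 0, 0], 0], [[7.1, 3.6, 0], [0, 0, 0], 0], [[7.1, 3.6, 0], [0, 0, 0], 0]]}}

```text
time_s: 8.57
ee_pos: [508.4, -102.3, 303.2]
ee_rot: [-179.5, 0.7, -63.5]
force: [-9.5, -5.1, 7.2]
gripper_width: 0.5
```

```bash
python3 snap.py 7 wrist
```

```text
{'time_s': 8.5667, 'ee_pos': array([ 508.37258157, -102.27962928,  303.24555867]), 'ee_rot': array([-179.50886393,    0.7385029 ,  -63.52713746]), 'force': array([-9.53012294, -5.13723652,  7.20417045])}
```

View pics/wrist7.png

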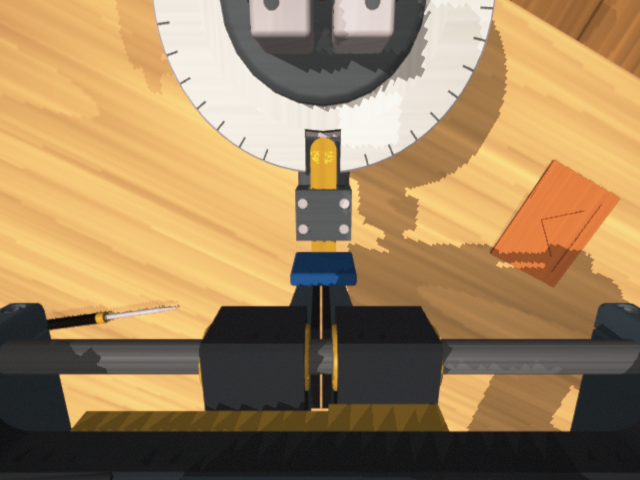

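The nose (322,138) is deep in the slot and the force has risen to about 13 N, which looks like the stop. I'll press a little more to confirm, then back away.

>>> {"fn": "jog_arm", "kwargs": {"series": [[[1.3, 0.7, 0], [0, 0, 0], 0], [[2.6, 1.3, 0], [0, 0, 0], 0], [[2.6, 1.3, 0], [0, 0, 0], 0], [[2.6, 1.3, 0], [0, 0, 0], 0], [[2.6, 1.3, 0], [0, 0, 0], 0]]}}

```text
time_s: 9.03
ee_pos: [509.3, -101.9, 303.4]
ee_rot: [-179.8, 0.8, -63.5]
force: [-9.3, -4.6, 6.3]
gripper_width: 0.7
```

>>> {"fn": "jog_arm", "kwargs": {"series": [[[2, 1, 0], [0, 0, 0], 0], [[4, 2, 0], [0, 0, 0], 0], [[6, 3, 0], [0, 0, 0], 0], [[6, 3, 0], [0, 0, 0], 0], [[6, 3, 0], [0, 0, 0], 0]]}}

```text
time_s: 9.45
ee_pos: [511.8, -100.8, 303.6]
ee_rot: [179.4, 0.8, -63.3]
force: [-18.0, -12.3, 12.8]
gripper_width: 0.2
```

```bash
python3 snap.py 8 wrist; python3 - <<'E'
import pickle
from h import *
for k in (7,8):
    d=pickle.load(open(f"f{k}.pkl","rb")); f=wristcam(d["s"],d["wrist"])
    cv2.imwrite(f"pics/d{k}.png",cv2.resize(f["pixels"][110:310,230:420],(570,600),interpolation=cv2.INTER_CUBIC)[:,:,::-1])
E
```

```text
{'time_s': 9.45, 'ee_pos': array([ 511.76343038, -100.78236912,  303.59670874]), 'ee_rot': array([179.36140021,   0.79423814, -63.34253951]), 'force': array([-18.02329726, -12.30002237,  12.80783989])}
```

View pics/d8.png

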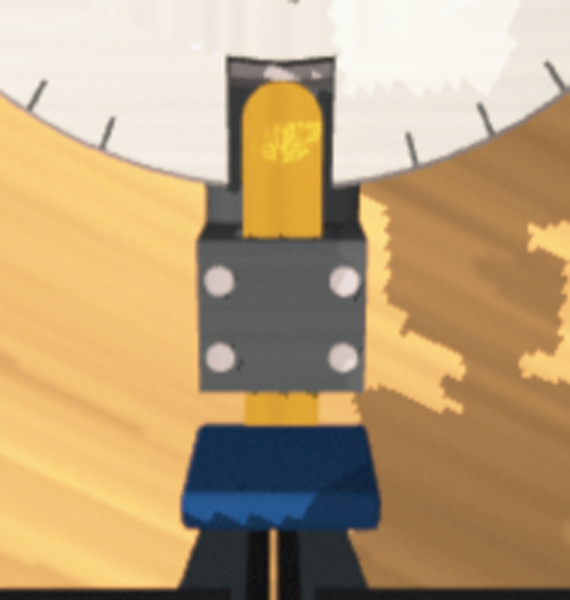

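>>> {"fn": "jog_arm", "kwargs": {"series": [[[-4, -2, 0], [0, 0, 0], 0], [[-12, -6, 0], [0, 0, 0], 0], [[-22, -11, 0], [0, 0, 0], 0], [[-34, -17, 0], [0, 0, 5], 0], [[-45, -23, 20], [0, 0, 0], 0]]}}

```text
time_s: 9.92
ee_pos: [465.0, -123.7, 320.7]
ee_rot: [179.1, 1.1, -63.7]
force: [-0.5, 0.3, -1.0]
gripper_width: 0.3
```

Row 4 of that move had a typo (a 5 rad turn). The per-row turn cap limited it, and the yaw is back at -63.7 with no contact force. Now I rise and check.

>>> {"fn": "jog_arm", "kwargs": {"series": [[[-10, -15, 25], [0, 0, 0], 0], [[-20, -30, 50], [0, 0, 0], 0], [[-40, -60, 75], [0, 0, 0], 0], [[-60, -90, 90], [0, 0, 0], 0], [[-80, -120, 90], [0, 0, 0], 0]]}}

```text
time_s: 10.33
ee_pos: [384.5, -244.9, 414.3]
ee_rot: [179.4, 0.7, -63.6]
force: [0.9, 0.3, -0.1]
gripper_width: 0.4
```

>>> {"fn": "jog_arm", "kwargs": {"series": [[[-10, -30, 0], [0, 0, 0], 0], [[-20, -60, 0], [0, 0, 0], 0], [[-20, -80, 0], [0, 0, 0], 0], [[-20, -80, 0], [0, 0, 0], 0], [[-20, -80, 0], [0, 0, 0], 0]]}}

```text
time_s: 10.75
ee_pos: [364.1, -325.5, 414.0]
ee_rot: [179.4, 0.7, -63.8]
force: [0.5, -0.5, -1.3]
gripper_width: 0.1
```

```bash
python3 snap.py 9 top scene; python3 - <<'E'
import pickle
from h import *
d0=pickle.load(open("f0.pkl","rb"));d=pickle.load(open("f9.pkl","rb"))
f=d["top"]
cv2.imwrite("pics/e1.png",cv2.resize(f["pixels"][130:280,270:420],(600,600),interpolation=cv2.INTER_CUBIC)[:,:,::-1])
hsv=cv2.cvtColor(f["pixels"],cv2.COLOR_RGB2HSV)
b=((hsv[...,0]>100)&(hsv[...,0]<125)&(hsv[...,1]>120)).astype(np.uint8); b[:240]=0;b[275:]=0;b[:,:350]=0;b[:,390:]=0
ys,xs=np.nonzero(b); p=ray(f,xs.mean(),ys.mean(),136)[:2] if len(xs) else None;print("tab",p,np.hypot(*(p-[625.6,-42])))
for n in("top","scene"):
    df=np.abs(d[n]["pixels"].astype(int)-d0[n]["pixels"]).max(2)
    if n=="top":
        for nm,(x0,y0,x1,y1) in dict(scriber=(240,315,320,372),stone=(165,215,192,238),plate=(412,198,455,248),tweez=(405,290,440,370)).items(): print(nm,(df[y0:y1,x0:x1]>40).mean().round(3))
E
```

```text
{'time_s': 10.75, 'ee_pos': array([ 364.06820446, -325.4675799 ,  413.97693308]), 'ee_rot': array([179.43103186,   0.69246952, -63.76488896]), 'force': array([ 0.493759  , -0.45394854, -1.26837374])}
tab [525.4711719  -88.99809985] 110.61014242283653
scriber 0.0
stone 0.0
plate 0.0
tweez 0.0
```

View pics/e1.png

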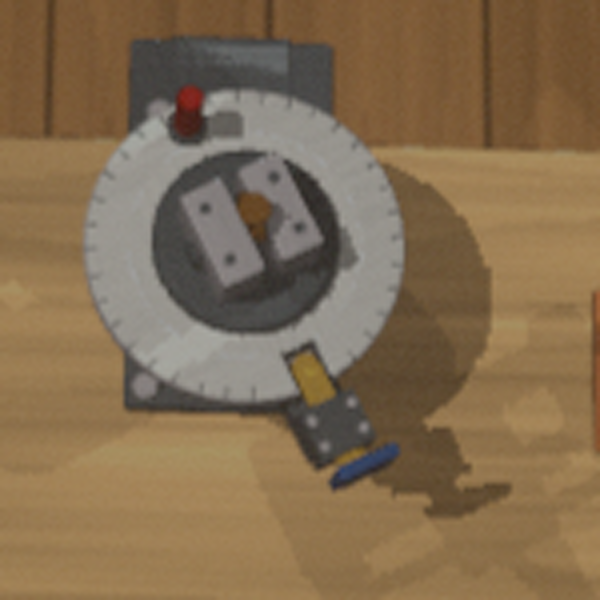

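View pics/scene9.png

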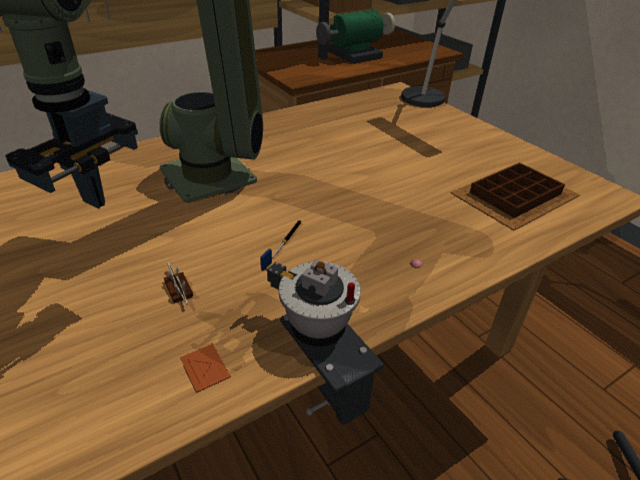

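```bash
python3 -c "
from workcell import env
print(env.job_done())"
```

```text
the job is handed in; nothing more can be done
None
```

The vise is locked, as far as my last camera and force checks show; handing the job in gave no verdict.

**What I did:** I placed the open fingers either side of the red peg and turned the head about 143° clockwise until the slot faced the bar. I then pushed the blue tab with closed fingers until it hit a firm stop at about 22 N, backed off and lifted clear, handing in at about 10.8 s.

**Last checks:**
- **Bar:** the tab centre measured 110.6 mm from the axis, against 111 mm expected when fully home. The brass nose is in the slot in the top and wrist views.
- **Alignment:** before the push, the slot mouth was about 1 mm off the bar line by the scene camera, and its yaw matched the vise's to within about 1°.
- **Loose items:** the scriber, stone, plate and tweezers showed no pixel change in the top view.
- **Ring:** I kept the fingers clear of it throughout, and no unexpected force showed.

**What disagreed or went wrong:**
- Before the last nudge of the head, the scene camera put the slot about 2 mm off and the wrist camera about 4 mm. Both agreed after the nudge.
- One row of the retreat move carried a mistyped 5 rad turn. The per-row limit capped it, the next row undid it, and the tool showed no contact force after that move.

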